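Bleed the vacuum dough tub and hold its stuck lid ajar

TASK

The lid of the round vacuum dough tub is stuck in its seal: first pull the sprung slide of the bleed unit out until its mark line is at the mouth (40 mm), keep it there for about a second to let air in without dragging it to its end stop, and let it go back home. Then take the lid by its handle, break it free straight up without letting it jump (never more than about 40 mm up), and hold it still and level over the tub with a gap of about 20 mm all round; leave everything else on the table where it is. The job ends holding: finish with the gripper still carrying the lid there, not letting go.

Things in the scene. Friction and masses are not known exactly. Their poses are not given: they have to be found in the camera images.
- vac_tub: The vacuum dough tub, fixed to the table: round, white plastic, 210 mm across at the rim, 120 mm high. Origin: on the table at its axis; z up. It stands left or right of the bleed unit.
- tub_rim (a point): Centre of the tub's mouth, level with the rim, 120 mm above the table: what the lid's gap is measured from.
- vac_lid: The tub's loose steel lid, 220 mm across, 10 mm thick, with a black plug 19 mm deep below; 0.5 to 0.8 kg. Origin: centre of the disc's underside, on the rim when shut (120 mm above the table). The sticky seal takes a peak of about 12 to 18 N besides the weight within the first 5 mm straight up; past about 10 mm it lets go and only the weight is left. Let go, it drops back.
- lid_handle (a point): Centre of the lid's handle bar: dark steel, square-edged, 12 mm thick (lid's x), 100 mm long (lid's y), 22 mm high, on two short legs; its centre lies 51 mm above the lid's underside (171 mm above the table when shut), over the lid's middle. Its y axis runs along the bar.
- bleed_unit: The vacuum bleed unit, fixed to the table: aluminium block 140 x 70 mm, top at 70 mm (dial on it 84 mm), with a flat steel slide in its front mouth. Origin: on the table straight below the knob when the slide is home. Its x axis points from the knob to the block, so the slide pulls out along its -x (roughly towards the robot).
- bleed_slide (a joint): How far the slide is pulled out, in m: 0 home, 0.040 when the black mark line across the slide is at the block's mouth, end stop at 0.060. A spring draws it home: 1.4 N at home, 4.2 N at the mark; let go, it slides home by itself in well under a second.
- slide_knob (a point): Centre of the slide's upright black knob, 70 mm above the table: 18 mm across (22 mm at its head), from 47 to 92 mm above the table; moves with the slide. 48 mm free between its axis and the block when home.
- slide_mouth (a point): The block's mouth where the slide comes out (top of the slide, 47 mm above the table), 48 mm along the unit's x from its origin. The black mark line is hidden 40 mm behind it when the slide is home.
- paper_cup: Bystander, to be left alone: black paper cup, 76 mm across, 90 mm tall, open. Origin under its middle.
- phone: Bystander, to be left alone: black phone lying flat, 150 x 73 x 9 mm. Origin under its middle.
- stamp: Bystander, to be left alone: grey and black hand stamp, 60 x 40 x 65 mm. Origin under its middle.
- marker: Bystander, to be left alone: short yellow marker pen with a red cap, 140 mm long. Origin under its middle.
- scraper: Bystander, to be left alone: steel dough scraper with a wooden grip, 130 x 100 mm, 20 mm high. Origin under its middle.
- mix_bowl: Bystander, to be left alone: steel bowl, 140 mm across, 60 mm tall. Origin under its middle.
- flour_brush: Bystander, to be left alone: wooden flour brush, lying. Origin under its middle.
- yeast_jar: Bystander, to be left alone: glass jar with a steel cap, 68 mm across, 110 mm tall. Origin under its middle.
Mind the look-alikes: they are no part of the job. Of the things that look like the bleed_unit, the larger one is meant.

How it is judged (in metres and radians):
On the way, in this order (a step that is already met when the one before it is completed fails the run):
1. slide held at its mark (34 to 46 mm out), lid still shut (value of joint bleed_slide between 0.034 and 0.046 m and z of vac_lid in the frame of vac_tub below 0.123 m), for 0.5 s.
2. slide let go and back home, lid still shut (value of joint bleed_slide below 0.005 m and contact force between bleed_unit and the fingers below 0.3 N and z of vac_lid in the frame of vac_tub below 0.123 m), for 0.2 s.
3. lid broken free and held with a gap of 12 to 30 mm over the rim, level and over the tub (z of vac_lid in the frame of vac_tub between 0.132 and 0.15 m and horizontal distance between vac_lid and tub_rim below 0.025 m and angle between vac_lid's own z axis and vertical below 0.15 rad), for 0.5 s.
At the end, for the whole second after the job is handed in: the gripper carries the lid (the tub bears none of it, contact under 0.5 N) with its underside 12 to 30 mm above the rim, within 25 mm of the tub's axis, tilted less than 0.15 rad and still (under 20 mm/s), and the bleed slide is home (within 5 mm) (all of step 3 and linear speed of vac_lid below 0.02 m/s and contact force between vac_lid and the fingers above 2 N and contact force between vac_lid and vac_tub below 0.5 N and value of joint bleed_slide below 0.005 m); the arm keeps its last pose, push and grip.
It fails at once if the slide is dragged to its end stop (over 56 mm) (value of joint bleed_slide above 0.056 m).
It fails at once if the lid jumps up (gap over 45 mm) (z of vac_lid in the frame of vac_tub above 0.165 m).
It fails at once if a bystander is moved by more than 20 mm (distance of any of paper_cup, phone, stamp, marker, scraper, mix_bowl, flour_brush, yeast_jar from where it was at the start of the episode above 0.02 m).
It also fails if it takes over 48 s, if anything falls off the work surface, if the arm or the gripper's body presses on something with over 40 N, if the wrist force passes 120 N, or if a joint passes its speed limit or range.

ROBOT

A 7-joint arm with a two-finger parallel gripper is mounted at the origin on the work surface. World frame = base frame: x ahead of the robot, y to its left, z up, the work surface at z = 0. Lengths are in mm, angles in rad, forces in N, time in s.
With the tool pointing down it reaches from about 400 to 875 mm from the base axis. Payload 4.4 kg.
Tool frame: the origin (TCP) lies on the centre line of the jaws, within the pads' length; the fingertips stand 14 mm ahead of it and the grasp point (between the pads) lies 5 mm behind it; z points along the fingers, x is the direction in which the jaws open and shut, and the axes are right-handed (so a half turn about z gives the same grasp; the last joint's range is limited). The gripper opens to 85 mm and grips with 20 to 120 N. Pads are 22 mm wide; open, the fingers measure 114 mm over their backs; the gripper's body (76 mm by 85 mm) begins 54 mm behind the grasp point. The pads swing forward as they close: fully open they stand 13 mm farther back than shut.
Start: joints at [1.173, 0.628, 0.038, 1.517, -0.027, 0.996, -0.02], TCP at [211.762, -614.552, 245.313] pointing down, gripper open.
Joint ranges: [-3.06, 3.06], [-0.37, 2.12], [-1.25, 1.32], [0.18, 2.47], [-1.1, 4.24], [0.23, 1.98], [-2.94, 2.94]. Speed limits (rad/s): [2.57, 2.57, 3.14, 3.14, 3.14, 3.14, 3.14].

INTERFACE

Orientations are given as [roll, pitch, yaw] about the fixed x, y, z axes, in that order (R = Rz(yaw) Ry(pitch) Rx(roll)).
In Python, from cell import ctrl gives the robot as it stands.
- The arm moves only by the tool send_rows, never from a script. Its argument "commands" is a list of rows, each a list of 5 numbers: the finger opening in mm, from 0 to 85.4, then the shift along the tool's x, y, z in mm, then the turn about the tool's z in degrees. In form: [[grip, x, y, z, roll], ...]. A call has 1 to 5 rows; each row is the pose to reach, as a shift and turn from the pose measured when the call began, along the tool's axes at that moment; what a row does not reach only later rows make up. A row lasts 1/10 s, in which the tool goes at most 50 mm and 8.59 degrees, less where a joint would pass 70% of its speed; a pose out of reach is approached as far as the arm can. A call with a gripper value outside its range is refused whole. The fingers move at their own pace and stop on an object; the grip force is fixed at half the most. Time passes only in rows, so rows that repeat a pose let the fingers close. It gives the time, the measured TCP pose, the force and the opening at its end, in the units of the state.
- ctrl.read_state(): the state, without advancing time (a new reading comes with each control period).
- ctrl.get_image(name): name is "scene" or "side" or "wrist"; returns the picture (420x560x3 uint8, red, green, blue); there is no depth.
- ctrl.camera_params(name): a dict with "fx", "fy", "cx", "cy" (pixels), "k1" (the pictures are not rectified: a ray, as slopes to the right and down, at radius r is drawn at 1 + k1 r^2 times it, then the intrinsics apply), "cam_to_world" (4x4, takes a point from camera to world coordinates). Camera axes: x right, y down, z forward; pixel columns grow to the right and rows downward; lengths in mm; the calibration is good to about 2 mm. A picture is of the moment at which its call begins: read the wrist's pose just before it. camera_params takes no time and is no camera call; for the wrist camera it gives the pose at the moment of the call.
- ctrl.finish_job(): hands the job in, once; it reports no verdict.
The state is a dict: "clock": time; "qpos": joint angles; "qd": joint speeds; "tau": joint torques, N m; "eef_pos": TCP position; "tool_rot": TCP orientation; "force": force on the tool from outside, world axes, zero at the start; "torque": the same for the moment, N m; "width": finger opening in mm.
Only numpy, scipy, OpenCV 4.12 (cv2) and the standard library are available. Lean on these libraries where they do the work, as an engineer would, in place of code of your own. Each camera call takes 0.05 s, during which the arm holds its last target.

## Working session

There is one attempt and no reset: what is moved stays moved. The work goes in short steps, Python scripts to look and compute and a tool call to move; the robot and the scene stay as the last step left them, time stands still between calls to the robot, and variables do not carry over. Pictures are saved under pics/ and viewed, and the job is handed in when it is done.

Besides the shell and the picture viewer there is one more tool, called by a JSON object that holds its "name" and its "arguments", one argument or row to a line. send_rows: Moves the arm, as the interface text tells. Its arguments: {"type":"object","properties":{"commands":{"type":"array"}},"required":["commands"]}

```bash
ls; mkdir -p pics; python3 - <<'E'
from cell import ctrl
import cv2,numpy as np
print(ctrl.read_state())
for n in("scene","side","wrist"):
    p=ctrl.camera_params(n);print(n,{k:(np.round(v,4).tolist() if k=="cam_to_world" else v) for k,v in p.items()})
    cv2.imwrite(f"pics/{n}0.png",ctrl.get_image(n)[:,:,::-1])
E
```

```text
pics
{'clock': 0.0, 'qpos': array([ 1.17319401,  0.62932522,  0.03844507,  1.51835291, -0.02696922,
        0.99623043, -0.02002596]), 'qd': array([ 0.00140691,  0.00068793, -0.00091332, -0.00085797, -0.00041779,
       -0.00138301, -0.00191361]), 'tau': array([ 6.64982163e-04, -5.63394821e+01,  1.22594163e+00, -1.93444902e+01,
        1.09511154e-02,  1.03374981e-02, -1.38521344e-05]), 'eef_pos': array([ 211.57035573, -614.00570493,  244.40746181]), 'tool_rot': array([ 3.14154308e+00,  1.79717041e-03, -1.23900544e+00]), 'force': array([-0.43274932,  0.50436303,  0.49135788]), 'torque': array([-0.02493964,  0.01033706, -0.0018025 ]), 'width': 85.39578835007195}
scene {'fx': 514.7631732672912, 'fy': 514.7631732672912, 'cx': 279.9810702535529, 'cy': 212.77528058686408, 'k1': 0.017353712245231138, 'cam_to_world': [[0.696, 0.623, -0.3571, 969.5334], [0.718, -0.5979, 0.3563, -496.5693], [0.0085, -0.5043, -0.8635, 1333.9325], [0.0, 0.0, 0.0, 1.0]]}
side {'fx': 519.8543031556169, 'fy': 519.8543031556169, 'cx': 282.3556662101714, 'cy': 205.71178866681268, 'k1': -0.03361433556682564, 'cam_to_world': [[-0.9852, -0.1157, 0.1266, 241.1633], [-0.1716, 0.6651, -0.7268, 1245.6235], [-0.0001, -0.7378, -0.6751, 1276.9848], [0.0, 0.0, 0.0, 1.0]]}
wrist {'fx': 292.7783368849943, 'fy': 292.7783368849943, 'cx': 277.14317457387796, 'cy': 205.36768030049146, 'k1': -0.018169999305207844, 'cam_to_world': [[0.3253, -0.9053, -0.2731, 279.4261], [-0.9456, -0.3122, -0.0915, -590.2546], [-0.0024, 0.2881, -0.9576, 373.8036], [0.0, 0.0, 0.0, 1.0]]}
```

View pics/scene0.png

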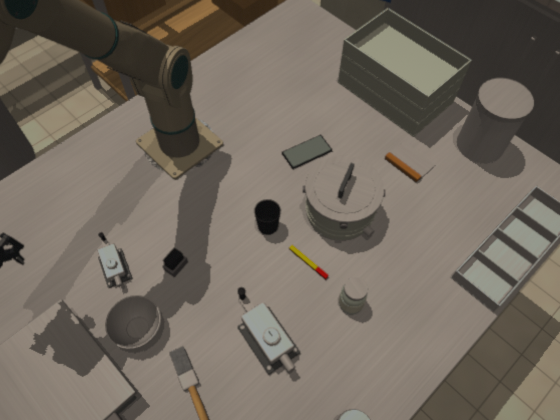

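View pics/side0.png

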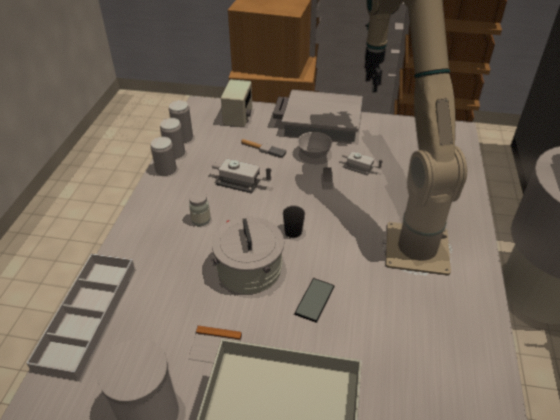

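View pics/wrist0.png

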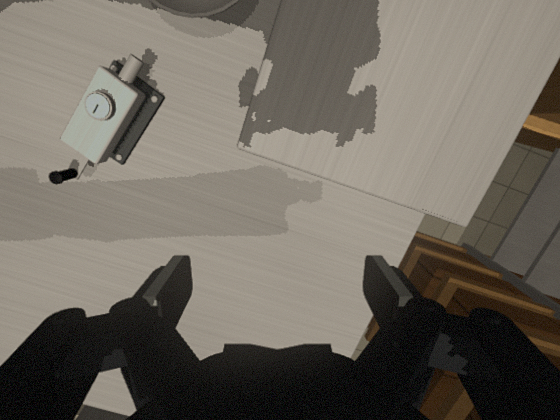

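The scene image shows two bleed units: A at scene (112,265) and B at (268,335). The tub is at (343,190). B looks larger, so I'll enlarge the crops to confirm.

```bash
cat > h.py <<'E'
import numpy as np,cv2
from scipy.optimize import least_squares
def ray(p,uv):
    d=np.array([(uv[0]-p['cx'])/p['fx'],(uv[1]-p['cy'])/p['fy']]);u=d.copy()
    for _ in range(20):u=d/(1+p['k1']*(u@u))
    T=np.array(p['cam_to_world']);v=T[:3,:3]@np.array([u[0],u[1],1]);return T[:3,3],v/np.linalg.norm(v)
def atz(p,uv,z):
    o,v=ray(p,uv);return o+v*(z-o[2])/v[2]
def proj(p,X):
    T=np.array(p['cam_to_world']);c=T[:3,:3].T@(np.array(X,float)-T[:3,3]);u=c[:2]/c[2];u=u*(1+p['k1']*(u@u))
    return np.array([p['fx']*u[0]+p['cx'],p['fy']*u[1]+p['cy']])
def tri(obs):
    A=np.zeros((3,3));b=np.zeros(3);R=[ray(p,uv) for p,uv in obs]
    for o,v in R:
        M=np.eye(3)-np.outer(v,v);A+=M;b+=M@o
    X=np.linalg.solve(A,b);return X,[np.linalg.norm(np.cross(X-o,v)) for o,v in R]
E
python3 - <<'E'
import cv2,numpy as np
s=cv2.imread('pics/scene0.png');d=cv2.imread('pics/side0.png')
r=lambda im,x0,y0,w,h,W=400,H=300:cv2.resize(im[y0:y0+h,x0:x0+w],(W,H),interpolation=cv2.INTER_CUBIC)
a=np.vstack([np.hstack([r(s,220,280,100,75*1),r(s,70,225,100,75)]),np.hstack([r(s,290,155,100,75),r(d,200,140,100,75)])])
cv2.imwrite('pics/crop1.png',a)
cv2.imwrite('pics/crop2.png',r(d,190,210,120,90,800,600))
E
```

```text
(no output)
```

View pics/crop1.png

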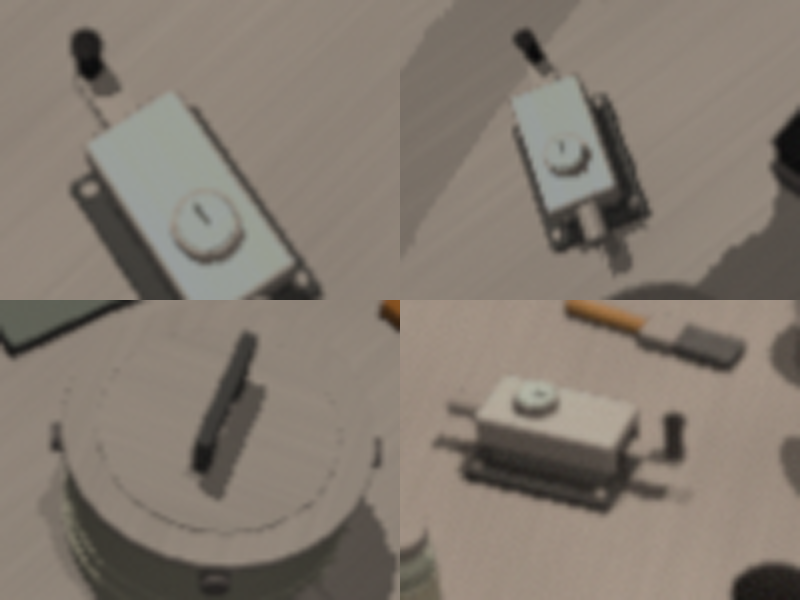

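View pics/crop2.png

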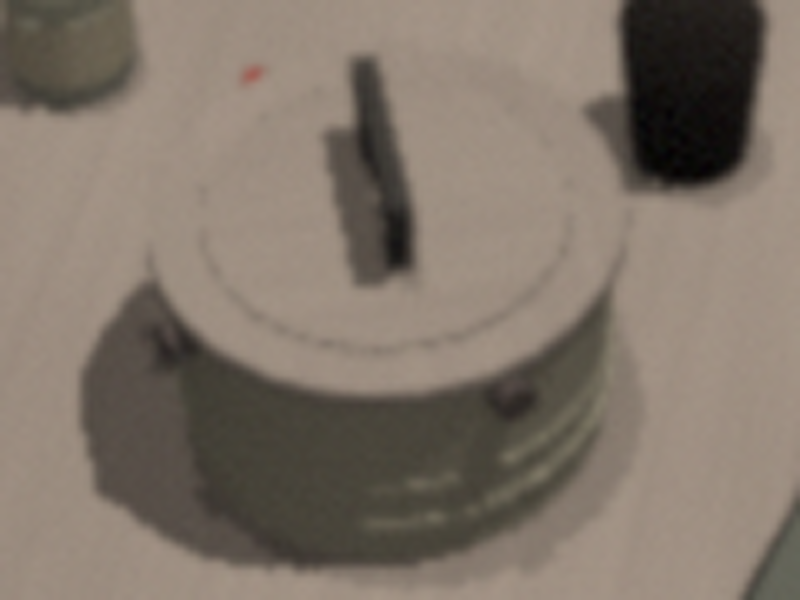

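```bash
python3 - <<'E'
from cell import ctrl
from h import *
S=ctrl.camera_params('scene');D=ctrl.camera_params('side')
print('knob head tri',tri([(S,(242,290)),(D,(269,169.5))]))
print('knob z92',atz(S,(242,290),90),atz(D,(269,169.5),90))
c=[atz(S,u,70) for u in((242,316.7),(263.7,303),(293.7,345.5))];print('B',c,np.linalg.norm(c[1]-c[0]),np.linalg.norm(c[2]-c[1]))
d=c[2]-c[1];e=c[1]-c[0];print('yaw',np.arctan2(d[1],d[0]),np.arctan2(e[1],e[0]), 'front mid',(c[0]+c[1])/2)
c=[atz(S,u,50) for u in((98,249.3),(114.5,243.7),(124.5,271))];print('A',np.linalg.norm(c[1]-c[0]),np.linalg.norm(c[2]-c[1]))
for a,b in(((352.5,163.7),(244.7,219)),((341.5,191),(250,241))):
    print('handle',tri([(S,a),(D,b)]),atz(S,a,182),atz(D,b,182))
# lid fit from scene: ellipse check later
E
```

```text
knob head tri (array([ 548.91264295, -214.97780861,   90.09579781]), [np.float64(3.8036870678915946), np.float64(3.803687067891468)])
knob z92 [ 552.59966411 -213.75220653   90.        ] [ 545.71265406 -217.51994338   90.        ]
B [array([ 599.58743962, -257.46894743,   70.        ]), array([ 611.19812168, -192.8000123 ,   70.        ]), array([ 742.88593109, -214.81387021,   70.        ])] 65.70296119364284 133.5151268062797
yaw -0.1656354626136455 1.3931486667230537 front mid [ 605.39278065 -225.13447986   70.        ]
A 45.857345954826904 91.51711545569798
handle (array([536.71252665, 197.94571793, 233.30735047]), [np.float64(2.469322371981329), np.float64(2.469322371981214)]) [519.03124314 231.0988669  182.        ] [548.95090179 145.14995556 182.        ]
handle (array([532.20468193, 176.78377846, 119.73840304]), [np.float64(4.055645327625576), np.float64(4.055645327625431)]) [558.3301535  143.44582398 182.        ] [513.13321419 232.4235807  182.        ]
```

A measures about 46 x 92 mm and B about 66 x 134 mm, so B, the larger one, is the one meant (140 x 70). Its knob is near (549,-216), and the handle is centred near (535,188). I'll move above the knob and check with the wrist camera.

{"name": "send_rows", "arguments": {
  "commands": [
    [85,-267,-448,0,0],
    [85,-267,-448,0,0],
    [85,-267,-448,0,0],
    [85,-267,-448,0,0],
    [85,-267,-448,0,0]
  ]
}}

```text
clock: 0.65
eef_pos: [373.9, -421.7, 245.0]
tool_rot: [3.142, 0.002, -1.239]
force: [0.1, -0.1, -0.3]
width: 84.8
```

```bash
cat >> h.py <<'E'
from scipy.spatial.transform import Rotation as Ro
def go(ctrl,xyz,yaw_deg=None):
    s=ctrl.read_state();R=Ro.from_euler('xyz',s['tool_rot']);d=R.inv().apply(np.array(xyz)-s['eef_pos'])
    y=np.degrees(s['tool_rot'][2]);t=None if yaw_deg is None else -((yaw_deg-y+180)%360-180)
    print('t',round(float(s['clock']),2),'pos',s['eef_pos'].round(1),'rpy',np.degrees(s['tool_rot']).round(1),'w',round(s['width'],1),'F',s['force'].round(1),'-> delta',d.round(1),'roll',t)
E
python3 - <<'E'
from cell import ctrl
from h import *
go(ctrl,(549,-216,230),-99.5)
E
```

```text
t 0.65 pos [ 373.9 -421.7  245. ] rpy [ 1.8e+02  1.0e-01 -7.1e+01] w 84.8 F [ 0.1 -0.1 -0.3] -> delta [-137.5 -232.5   15.2] roll 28.500671990480697
```

{"name": "send_rows", "arguments": {
  "commands": [
    [85,-137,-232,15,8],
    [85,-137,-232,15,16],
    [85,-137,-232,15,24],
    [85,-137,-232,15,28.5],
    [85,-137,-232,15,28.5]
  ]
}}

```text
clock: 1.15
eef_pos: [535.6, -231.3, 231.2]
tool_rot: [3.14, 0.001, -1.738]
force: [0.1, -1.0, 0.3]
width: 85.2
```

{"name": "send_rows", "arguments": {
  "commands": [
    [85,0,0,0,0],
    [85,0,0,0,0]
  ]
}}

```text
clock: 1.35
eef_pos: [536.3, -229.2, 230.6]
tool_rot: [3.139, 0.002, -1.734]
force: [-0.5, 0.6, -0.1]
width: 85.2
```

```bash
python3 - <<'E'
from cell import ctrl
from h import *
go(ctrl,(549,-216,230),-99.5)
p=ctrl.camera_params('wrist');np.save('w1.npy',p,allow_pickle=True)
cv2.imwrite("pics/w1.png",ctrl.get_image('wrist')[:,:,::-1])
print(proj(p,(549,-216,92)))
E
```

```text
t 1.35 pos [ 536.3 -229.2  230.6] rpy [ 1.799e+02  1.000e-01 -9.930e+01] w 85.2 F [-0.5  0.6 -0.1] -> delta [-15.1 -10.4   0.6] roll 0.1582802001090613
[261.26853043 185.37704384]
```

View pics/w1.png

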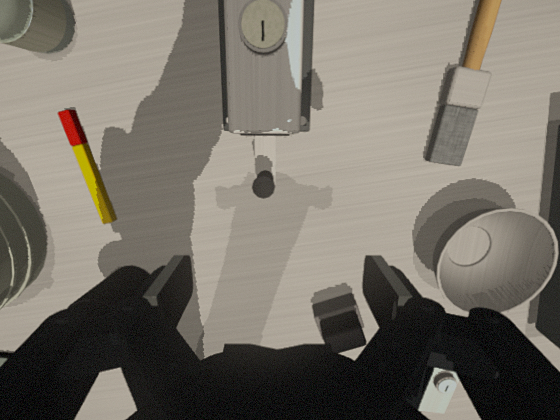

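```bash
python3 - <<'E'
from cell import ctrl
from h import *
p=np.load('w1.npy',allow_pickle=True).item()
im=cv2.imread('pics/w1.png');cv2.imwrite('pics/w1c.png',cv2.resize(im[60:210,180:360],(720,600),interpolation=cv2.INTER_CUBIC))
k=atz(p,(263,184),92);print(k)
E
```

```text
[ 550.03462954 -217.83314377   92.        ]
```

View pics/w1c.png

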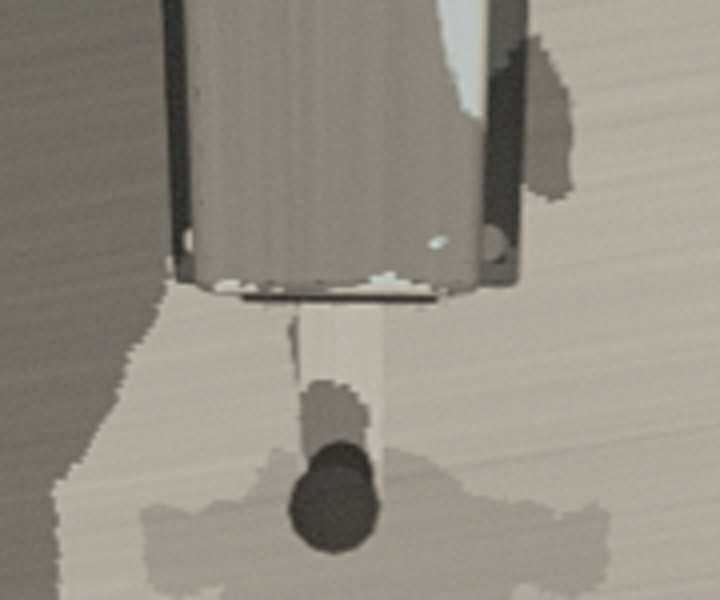

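```bash
python3 - <<'E'
from cell import ctrl
from h import *
p=np.load('w1.npy',allow_pickle=True).item()
k=atz(p,(263.5,186.75),92);m=atz(p,(265.2,135),47);d=m-k
print(k,m,np.hypot(*d[:2]),np.degrees(np.arctan2(d[1],d[0])))
a,b=atz(p,(228.7,131.2),70),atz(p,(300,131.2),70);e=b-a;print(a,b,np.linalg.norm(e),np.degrees(np.arctan2(e[1],e[0]))+90)
# left/right top edges
a2,b2=atz(p,(227.5,60),70),atz(p,(302,60),70)
for u,v in((a,a2),(b,b2)):
    e=v-u;print('edge',np.degrees(np.arctan2(e[1],e[0])))
go(ctrl,(k[0],k[1],73),-99.5)
E
```

```text
[ 547.36222753 -217.83052293   92.        ] [ 591.42317719 -225.38624544   47.        ] 44.70409631879325 -9.73063162668616
[ 601.85339358 -192.50767936   70.        ] [ 590.66828697 -260.18236516   70.        ] 68.59278175380585 -9.384865657303322
edge -10.995026321553759
edge -9.783216544708864
t 1.4 pos [ 535.2 -231.4  230.9] rpy [179.9   0.  -99.5] w 84.9 F [ 0.2 -0.   0.9] -> delta [-15.3 -10.1 157.8] roll -0.04010869042207332
```

{"name": "send_rows", "arguments": {
  "commands": [
    [85,-15,-10,30,0],
    [85,-15,-10,75,0],
    [85,-15,-10,110,0],
    [85,-15,-10,110,0]
  ]
}}

```text
clock: 1.8
eef_pos: [542.6, -218.9, 116.7]
tool_rot: [3.129, 0.001, -1.74]
force: [0.1, 1.1, 1.1]
width: 84.8
```

```bash
python3 - <<'E'
from cell import ctrl
from h import *
go(ctrl,(547.4,-217.8,72),-99.6)
p=ctrl.camera_params('wrist');np.save('w2.npy',p,allow_pickle=True)
im=ctrl.get_image('wrist')[:,:,::-1];cv2.imwrite("pics/w2.png",im)
print(proj(p,(547.4,-217.8,92)))
E
```

```text
t 1.8 pos [ 542.6 -218.9  116.7] rpy [ 1.793e+02  1.000e-01 -9.970e+01] w 84.8 F [0.1 1.1 1.1] -> delta [-1.8 -5.1 44.7] roll -0.12122445236789758
[273.9212957  239.88225474]
```

View pics/w2.png

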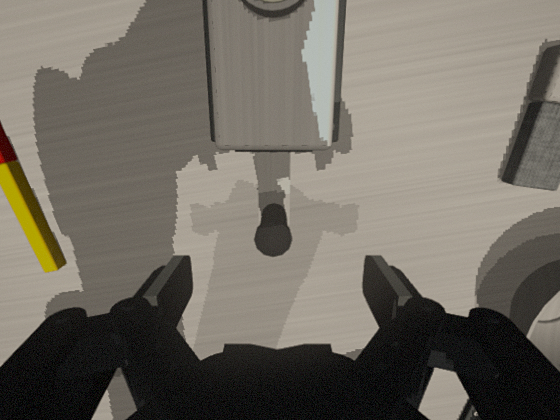

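The knob head is at (272,239), and (274,240) was predicted, so the estimate agrees to about 1 mm. I'll descend.

{"name": "send_rows", "arguments": {
  "commands": [
    [85,-1.5,-5,22,0],
    [85,-1.5,-5,45,0],
    [85,-1.5,-5,45,0]
  ]
}}

```text
clock: 2.15
eef_pos: [548.6, -220.0, 74.4]
tool_rot: [3.133, 0.0, -1.742]
force: [-0.8, 0.3, 0.3]
width: 85.0
```

```bash
python3 - <<'E'
from cell import ctrl
from h import *
go(ctrl,(547.4,-217.8,72),-99.6)
cv2.imwrite("pics/w3.png",ctrl.get_image('wrist')[:,:,::-1])
E
```

```text
t 2.15 pos [ 548.6 -220.    74.4] rpy [179.5   0.  -99.8] w 85.0 F [-0.8  0.3  0.3] -> delta [-2.   1.5  2.4] roll -0.22302949781985149
```

View pics/w3.png

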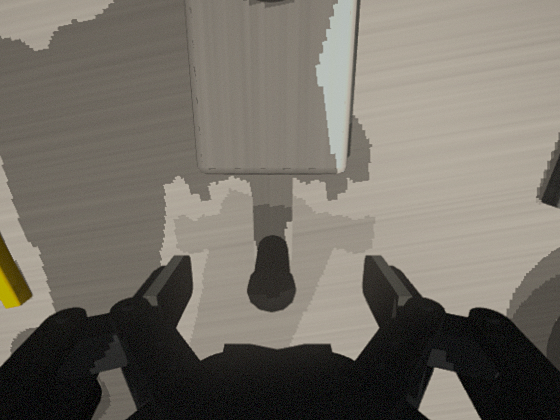

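The knob sits centrally between the pads. I'll close on it.

{"name": "send_rows", "arguments": {
  "commands": [
    [60,-2,0,2,0],
    [40,-2,0,2,0],
    [20,-2,0,2,0],
    [0,-2,0,2,0],
    [0,-2,0,2,0]
  ]
}}

```text
clock: 2.7
eef_pos: [550.2, -217.6, 74.4]
tool_rot: [3.135, 0.001, -1.742]
force: [-0.2, 1.4, 5.3]
width: 19.0
```

{"name": "send_rows", "arguments": {
  "commands": [
    [0,0,0,0,0],
    [0,0,0,0,0],
    [0,0,0,0,0]
  ]
}}

```text
clock: 3.0
eef_pos: [550.2, -217.5, 74.5]
tool_rot: [3.135, 0.001, -1.742]
force: [0.3, 0.4, 1.0]
width: 18.8
```

```bash
python3 - <<'E'
from cell import ctrl
from h import *
go(ctrl,(547.4,-217.8,72),-99.6)
p=ctrl.camera_params('wrist')
cv2.imwrite("pics/w4.png",ctrl.get_image('wrist')[:,:,::-1])
E
```

```text
t 3.0 pos [ 550.2 -217.5   74.5] rpy [179.6   0.  -99.8] w 18.8 F [0.3 0.4 1. ] -> delta [0.7 2.7 2.5] roll -0.18931419104109182
```

View pics/w4.png

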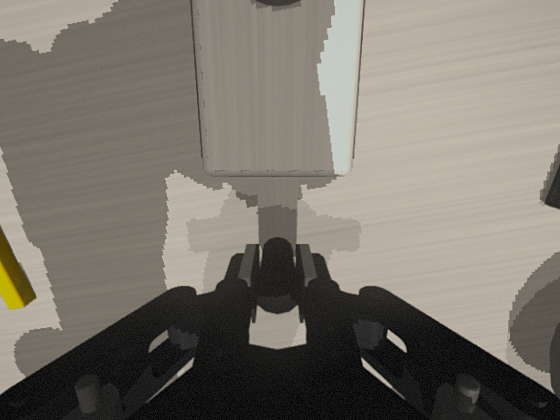

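Gripped at 18.8 mm width. I'll pull along tool +y in steps.

{"name": "send_rows", "arguments": {
  "commands": [
    [0,0,8,0,0],
    [0,0,16,0,0],
    [0,0,24,0,0],
    [0,0,28,0,0],
    [0,0,28,0,0]
  ]
}}

```text
clock: 3.55
eef_pos: [522.0, -212.6, 74.5]
tool_rot: [3.135, 0.001, -1.742]
force: [4.0, -0.5, -5.6]
width: 18.9
```

```bash
python3 - <<'E'
from cell import ctrl
from h import *
go(ctrl,(550.2-40*.986,-217.5+40*.168,74.5))
cv2.imwrite("pics/w5.png",ctrl.get_image('wrist')[:,:,::-1])
E
```

```text
t 3.55 pos [ 522.  -212.6   74.5] rpy [ 1.796e+02  1.000e-01 -9.980e+01] w 18.9 F [ 4.  -0.5 -5.6] -> delta [ 0.1 11.4  0.1] roll None
```

View pics/w5.png

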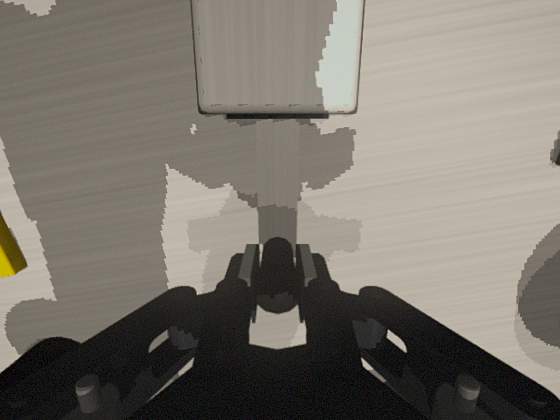

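The knob hasn't slipped and the slide is about 28.6 mm out. The mark is not visible yet.

{"name": "send_rows", "arguments": {
  "commands": [
    [0,0,5,0,0],
    [0,0,9,0,0],
    [0,0,11,0,0],
    [0,0,11,0,0]
  ]
}}

```text
clock: 4.0
eef_pos: [511.5, -210.8, 74.6]
tool_rot: [3.135, 0.001, -1.742]
force: [4.3, -1.0, -5.8]
width: 19.0
```

```bash
python3 - <<'E'
from cell import ctrl
from h import *
go(ctrl,(550.2-40*.986,-217.5+40*.168,74.5))
im=ctrl.get_image('wrist')[:,:,::-1]
cv2.imwrite("pics/w6.png",cv2.resize(im[70:310,180:380],(600,600*240//200*5//6),interpolation=cv2.INTER_CUBIC))
E
```

```text
t 4.0 pos [ 511.5 -210.8   74.6] rpy [ 1.796e+02  1.000e-01 -9.980e+01] w 19.0 F [ 4.3 -1.  -5.8] -> delta [0.1 0.7 0.1] roll None
```

View pics/w6.png

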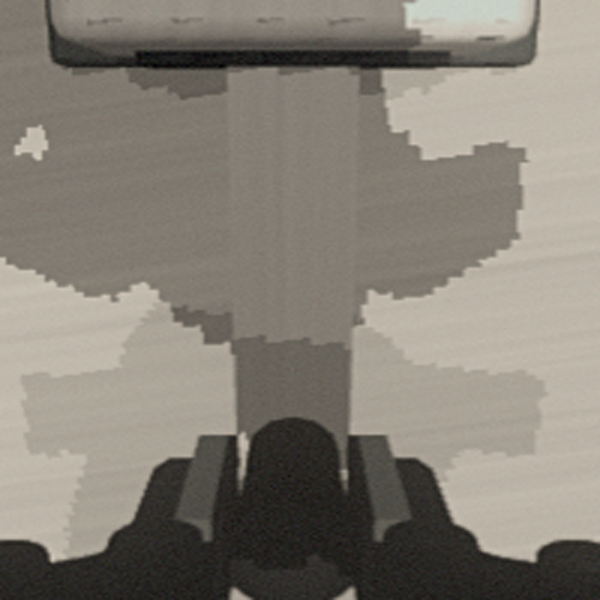

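The slide is out by about 39.3 mm, with the dark strip at the mouth where the mark should be. I'll hold it for about 1 s.

{"name": "send_rows", "arguments": {
  "commands": [
    [0,0,0.5,0,0],
    [0,0,0.5,0,0],
    [0,0,0.5,0,0],
    [0,0,0.5,0,0],
    [0,0,0.5,0,0]
  ]
}}

```text
clock: 4.55
eef_pos: [511.3, -210.8, 74.6]
tool_rot: [3.136, 0.001, -1.742]
force: [3.8, -0.8, -4.4]
width: 19.0
```

{"name": "send_rows", "arguments": {
  "commands": [
    [0,0,0,0,0],
    [0,0,0,0,0],
    [0,0,0,0,0],
    [0,0,0,0,0],
    [0,0,0,0,0]
  ]
}}

```text
clock: 5.05
eef_pos: [511.3, -210.8, 74.6]
tool_rot: [3.136, 0.001, -1.742]
force: [3.8, -0.7, -5.4]
width: 18.8
```

```bash
python3 - <<'E'
from cell import ctrl
from h import *
go(ctrl,(550.2,-217.5,74.5))
S=ctrl.camera_params('side')
im=ctrl.get_image('side')[:,:,::-1]
a=cv2.resize(im[140:215,200:300],(800,600),interpolation=cv2.INTER_CUBIC)
cv2.imwrite("pics/s6.png",a)
E
```

```text
t 5.05 pos [ 511.3 -210.8   74.6] rpy [179.7   0.  -99.8] w 18.8 F [ 3.8 -0.7 -5.4] -> delta [ -0.  -39.4  -0.2] roll None
```

View pics/s6.png

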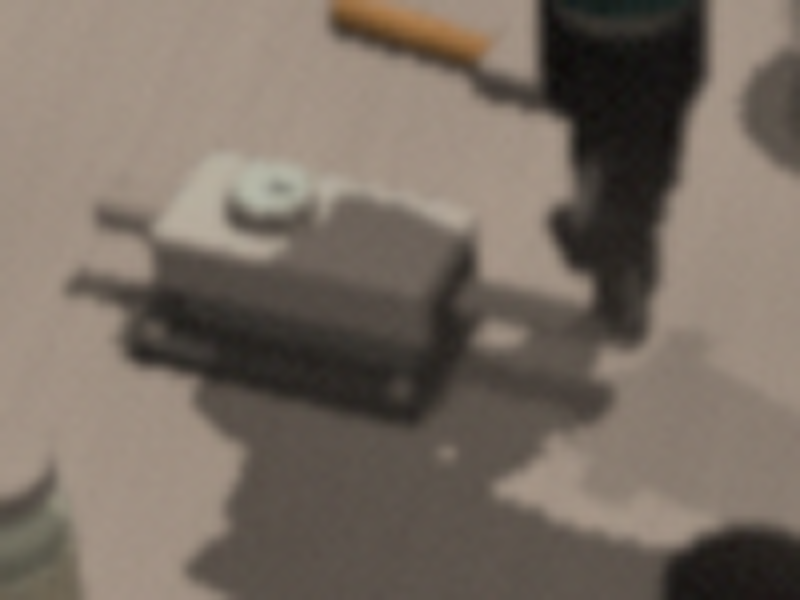

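The slide has been held at the mark for more than 1 s. Now I'll let go.

{"name": "send_rows", "arguments": {
  "commands": [
    [85,0,0,0,0],
    [85,0,0,0,0],
    [85,0,0,0,0],
    [85,0,0,0,0],
    [85,0,0,0,0]
  ]
}}

```text
clock: 5.6
eef_pos: [511.1, -210.8, 74.7]
tool_rot: [3.135, 0.001, -1.742]
force: [0.6, 0.1, -0.0]
width: 84.8
```

{"name": "send_rows", "arguments": {
  "commands": [
    [85,0,0,0,0],
    [85,0,0,0,0],
    [85,0,0,0,0]
  ]
}}

```text
clock: 5.9
eef_pos: [511.0, -210.8, 74.7]
tool_rot: [3.135, 0.001, -1.742]
force: [-0.4, -0.9, -0.4]
width: 84.9
```

```bash
python3 - <<'E'
from cell import ctrl
from h import *
go(ctrl,(500,-150,245),23)
p=ctrl.camera_params('wrist');print(proj(p,(547.4,-217.8,92)))
cv2.imwrite("pics/w7.png",ctrl.get_image('wrist')[:,:,::-1])
E
```

```text
t 5.9 pos [ 511.  -210.8   74.7] rpy [179.6   0.  -99.8] w 84.9 F [-0.4 -0.9 -0.4] -> delta [ -58.2   22.3 -170.2] roll -122.80114619771285
[278.94816953 208.19017976]
```

View pics/w7.png

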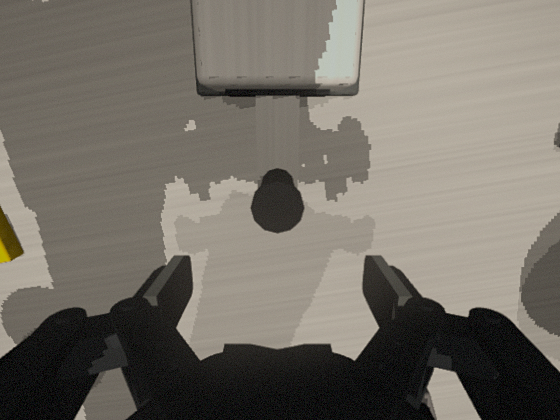

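The slide is home: the knob is at (278,207), and (279,208) was predicted. I'll rise and go to the lid.

{"name": "send_rows", "arguments": {
  "commands": [
    [85,0,0,-45,0],
    [85,0,0,-90,0],
    [85,0,0,-135,0],
    [85,0,0,-180,0],
    [85,0,0,-215,0]
  ]
}}

```text
clock: 6.45
eef_pos: [512.7, -211.4, 292.6]
tool_rot: [3.138, 0.0, -1.742]
force: [0.8, -0.7, -0.5]
width: 84.8
```

```bash
python3 - <<'E'
from cell import ctrl
from h import *
go(ctrl,(535,188,285),23.3)
E
```

```text
t 6.45 pos [ 512.7 -211.4  292.6] rpy [179.8   0.  -99.8] w 84.8 F [ 0.8 -0.7 -0.5] -> delta [-397.4   46.     7.9] roll -123.1054533210484
```

{"name": "send_rows", "arguments": {
  "commands": [
    [85,-45,5,5,-8],
    [85,-90,10,5,-16],
    [85,-135,15,5,-24],
    [85,-180,20,5,-32],
    [85,-225,26,5,-40]
  ]
}}

```text
clock: 6.95
eef_pos: [525.1, 16.4, 288.0]
tool_rot: [3.139, 0.002, -1.038]
force: [1.0, 0.4, -0.4]
width: 85.0
```

```bash
python3 - <<'E'
from cell import ctrl
from h import *
go(ctrl,(535,188,285),23.3)
E
```

```text
t 6.95 pos [525.1  16.4 288. ] rpy [ 1.799e+02  1.000e-01 -5.950e+01] w 85.0 F [ 1.   0.4 -0.4] -> delta [-142.8  -95.6    3.1] roll -82.78967664978745
```

{"name": "send_rows", "arguments": {
  "commands": [
    [85,-36,-24,0,-8.5],
    [85,-72,-48,0,-17],
    [85,-108,-72,0,-25.5],
    [85,-143,-96,0,-34],
    [85,-143,-96,0,-42]
  ]
}}

```text
clock: 7.45
eef_pos: [534.1, 196.6, 288.3]
tool_rot: [-3.136, 0.005, -0.289]
force: [-0.9, 0.5, 0.5]
width: 85.1
```

{"name": "send_rows", "arguments": {
  "commands": [
    [85,0,0,0,-8.5],
    [85,0,0,0,-17],
    [85,0,0,0,-25.5],
    [85,0,0,0,-34],
    [85,0,0,0,-40]
  ]
}}

```text
clock: 7.95
eef_pos: [533.9, 196.4, 288.1]
tool_rot: [-3.135, 0.001, 0.414]
force: [0.5, 0.5, -0.7]
width: 85.0
```

{"name": "send_rows", "arguments": {
  "commands": [
    [85,0,0,0,0],
    [85,0,0,0,0]
  ]
}}

```text
clock: 8.15
eef_pos: [533.8, 196.0, 288.0]
tool_rot: [-3.135, 0.001, 0.411]
force: [-0.1, 0.4, -0.3]
width: 85.3
```

```bash
python3 - <<'E'
from cell import ctrl
from h import *
go(ctrl,(535,188,230),23.3)
p=ctrl.camera_params('wrist');np.save('w8.npy',p,allow_pickle=True)
cv2.imwrite("pics/w8.png",ctrl.get_image('wrist')[:,:,::-1])
for e in((516,232,182),(553.6,144.3,182)):print(proj(p,e))
E
```

```text
t 8.15 pos [533.8 196.  288. ] rpy [-1.796e+02  1.000e-01  2.350e+01] w 85.3 F [-0.1  0.4 -0.3] -> delta [-2.1  8.2 57.9] roll 0.24975268485968627
[276.52018342 162.53828801]
[275.98251945 269.13085747]
```

View pics/w8.png

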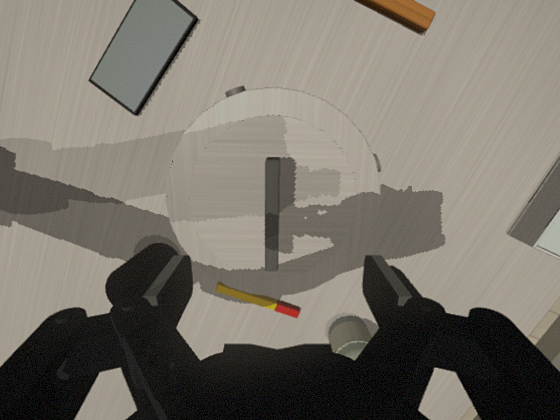

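```bash
python3 - <<'E'
from cell import ctrl
from h import *
p=np.load('w8.npy',allow_pickle=True).item()
im=cv2.imread('pics/w8.png');cv2.imwrite('pics/w8c.png',cv2.resize(im[145:285,220:330],(471,600),interpolation=cv2.INTER_CUBIC))
a,b=atz(p,(273,157),182),atz(p,(272,270.5),182);e=a-b
print(a,b,(a+b)/2,np.linalg.norm(e),np.degrees(np.arctan2(e[1],e[0]))-90)
c=(a+b)/2
go(ctrl,(c[0],c[1],167))
E
```

```text
[511.64822424 234.93990618 182.        ] [550.8691888  141.61240458 182.        ] [531.25870652 188.27615538 182.        ] 101.23392028343315 22.794623522565047
t 8.2 pos [533.9 196.1 288. ] rpy [-179.6    0.    23.6] w 85.0 F [ 0.2 -0.2  0.2] -> delta [ -5.4   7.  121. ] roll None
```

View pics/w8c.png

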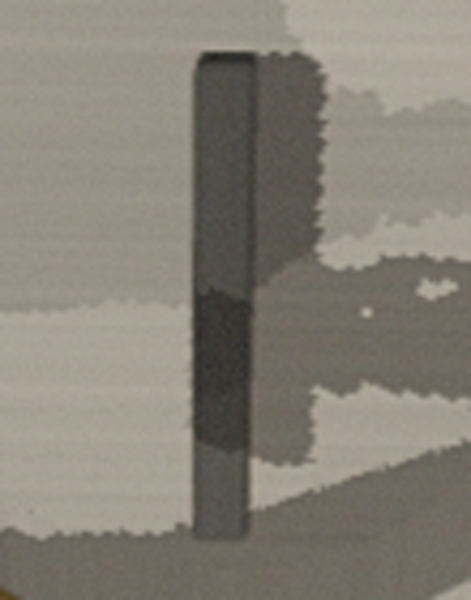

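The bar measures 101 mm long, is centred at (531.3,188.3), and lines up with the jaws to 0.7°. I'll descend.

{"name": "send_rows", "arguments": {
  "commands": [
    [85,-5.4,7,30,0.6],
    [85,-5.4,7,65,0.6],
    [85,-5.4,7,95,0.6],
    [85,-5.4,7,115,0.6],
    [85,-5.4,7,121,0.6]
  ]
}}

```text
clock: 8.7
eef_pos: [530.0, 187.6, 164.9]
tool_rot: [-3.135, 0.005, 0.4]
force: [-0.5, -0.5, 0.7]
width: 84.8
```

{"name": "send_rows", "arguments": {
  "commands": [
    [85,0,0,0,0],
    [85,0,0,0,0]
  ]
}}

```text
clock: 8.9
eef_pos: [530.4, 187.9, 165.6]
tool_rot: [-3.135, 0.004, 0.399]
force: [-0.1, 0.1, 0.2]
width: 85.0
```

```bash
python3 - <<'E'
from cell import ctrl
from h import *
go(ctrl,(531.3,188.3,167),22.8)
p=ctrl.camera_params('wrist')
cv2.imwrite("pics/w9.png",ctrl.get_image('wrist')[:,:,::-1])
E
```

```text
t 8.9 pos [530.4 187.9 165.6] rpy [-179.6    0.2   22.9] w 85.0 F [-0.1  0.1  0.2] -> delta [ 1.  -0.  -1.4] roll 0.07017612791884176
```

View pics/w9.png

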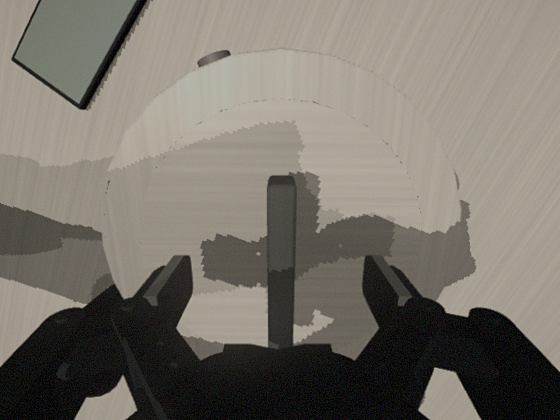

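The bar is centred between the jaws at column 281. I'll close.

{"name": "send_rows", "arguments": {
  "commands": [
    [60,1,0,-1,0],
    [35,1,0,-1,0],
    [15,1,0,-1,0],
    [0,1,0,-1,0],
    [0,1,0,-1,0]
  ]
}}

```text
clock: 9.45
eef_pos: [531.7, 188.4, 167.0]
tool_rot: [-3.135, 0.003, 0.399]
force: [6.5, 2.0, 2.7]
width: 12.0
```

{"name": "send_rows", "arguments": {
  "commands": [
    [0,0,0,0,0],
    [0,0,0,0,0],
    [0,0,0,0,0],
    [0,0,0,0,0]
  ]
}}

```text
clock: 9.85
eef_pos: [531.8, 188.4, 167.2]
tool_rot: [-3.135, 0.002, 0.399]
force: [-0.8, -0.4, 4.2]
width: 11.2
```

```bash
python3 - <<'E'
from cell import ctrl
from h import *
go(ctrl,(531.3,188.3,187),22.8)
cv2.imwrite("pics/w10.png",ctrl.get_image('wrist')[:,:,::-1])
E
```

```text
t 9.85 pos [531.8 188.4 167.2] rpy [-1.796e+02  1.000e-01  2.290e+01] w 11.2 F [-0.8 -0.4  4.2] -> delta [ -0.5  -0.2 -19.8] roll 0.0632313697046527
```

View pics/w10.png

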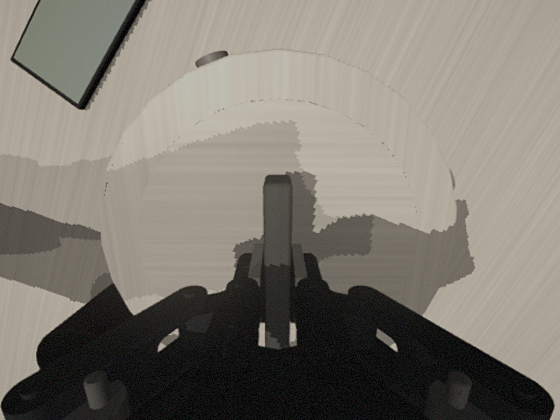

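Gripped. Now I'll lift straight up in small steps, watching the force and height.

{"name": "send_rows", "arguments": {
  "commands": [
    [0,0,0,-1,0],
    [0,0,0,-2,0],
    [0,0,0,-3,0],
    [0,0,0,-4,0],
    [0,0,0,-4,0]
  ]
}}

```text
clock: 10.4
eef_pos: [530.8, 187.9, 170.2]
tool_rot: [-3.135, 0.005, 0.399]
force: [0.9, -0.3, -14.9]
width: 11.1
```

{"name": "send_rows", "arguments": {
  "commands": [
    [0,0,0,-1,0],
    [0,0,0,-2,0],
    [0,0,0,-3,0],
    [0,0,0,-4,0],
    [0,0,0,-4,0]
  ]
}}

```text
clock: 10.9
eef_pos: [531.2, 188.1, 175.4]
tool_rot: [-3.136, 0.004, 0.399]
force: [-0.9, 0.2, -3.3]
width: 10.9
```

```bash
python3 - <<'E'
from cell import ctrl
from h import *
go(ctrl,(531.8,188.4,187.2),22.8)
cv2.imwrite("pics/w11.png",ctrl.get_image('wrist')[:,:,::-1])
im=ctrl.get_image('side')[:,:,::-1];cv2.imwrite("pics/s11.png",cv2.resize(im[195:300,180:320],(800,600),interpolation=cv2.INTER_CUBIC))
E
```

```text
t 10.9 pos [531.2 188.1 175.4] rpy [-179.7    0.2   22.9] w 10.9 F [-0.9  0.2 -3.3] -> delta [  0.6  -0.1 -11.8] roll 0.07981568878972212
```

View pics/w11.png

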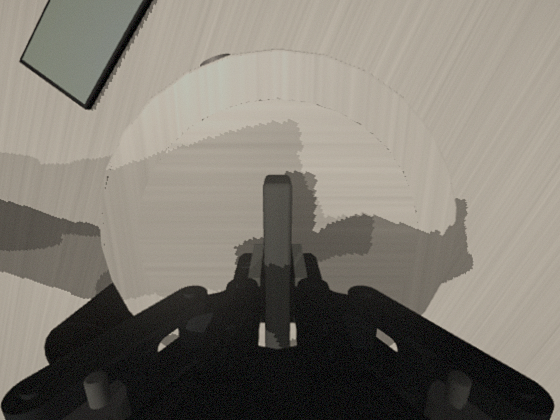

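View pics/s11.png

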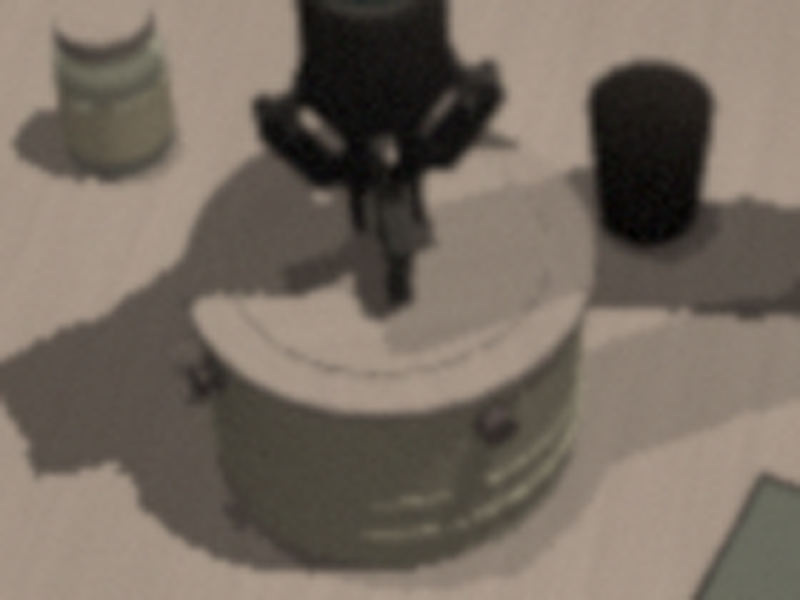

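The lid follows the gripper: it looks unchanged in the wrist view while the phone and catch shift. It is about 8 mm up, and the seal force has dropped to 3 N. I'll continue to about 20 mm.

{"name": "send_rows", "arguments": {
  "commands": [
    [0,0,0,-2,0],
    [0,0,0,-4,0],
    [0,0,0,-6,0],
    [0,0,0,-7,0],
    [0,0,0,-7,0]
  ]
}}

```text
clock: 11.5
eef_pos: [531.3, 188.0, 182.4]
tool_rot: [-3.136, 0.004, 0.399]
force: [-0.1, 0.6, -7.4]
width: 11.2
```

```bash
python3 - <<'E'
from cell import ctrl
from h import *
go(ctrl,(531.8,188.4,187.2),22.8)
E
```

```text
t 11.5 pos [531.3 188.  182.4] rpy [-179.7    0.2   22.9] w 11.2 F [-0.1  0.6 -7.4] -> delta [ 0.6 -0.2 -4.8] roll 0.07469465693026223
```

{"name": "send_rows", "arguments": {
  "commands": [
    [0,0,0,-2,0],
    [0,0,0,-4,0],
    [0,0,0,-5,0],
    [0,0,0,-5,0],
    [0,0,0,-5,0]
  ]
}}

```text
clock: 12.0
eef_pos: [531.3, 188.0, 187.4]
tool_rot: [-3.136, 0.004, 0.399]
force: [0.2, -0.2, -7.9]
width: 11.5
```

{"name": "send_rows", "arguments": {
  "commands": [
    [0,0,0,0,0],
    [0,0,0,0,0],
    [0,0,0,0,0],
    [0,0,0,0,0],
    [0,0,0,0,0]
  ]
}}

```text
clock: 12.5
eef_pos: [531.3, 188.0, 187.4]
tool_rot: [-3.136, 0.004, 0.399]
force: [0.5, 0.2, -6.3]
width: 11.3
```

```bash
python3 - <<'E'
from cell import ctrl
from h import *
go(ctrl,(531.8,188.4,187.2),22.8)
cv2.imwrite("pics/w12.png",ctrl.get_image('wrist')[:,:,::-1])
im=ctrl.get_image('side')[:,:,::-1];cv2.imwrite("pics/s12.png",cv2.resize(im[195:300,180:320],(800,600),interpolation=cv2.INTER_CUBIC))
im=ctrl.get_image('scene')[:,:,::-1];cv2.imwrite("pics/c12.png",im)
E
```

```text
t 12.5 pos [531.3 188.  187.4] rpy [-179.7    0.2   22.9] w 11.3 F [ 0.5  0.2 -6.3] -> delta [ 0.6 -0.2  0.2] roll 0.07068508034629417
```

View pics/w12.png

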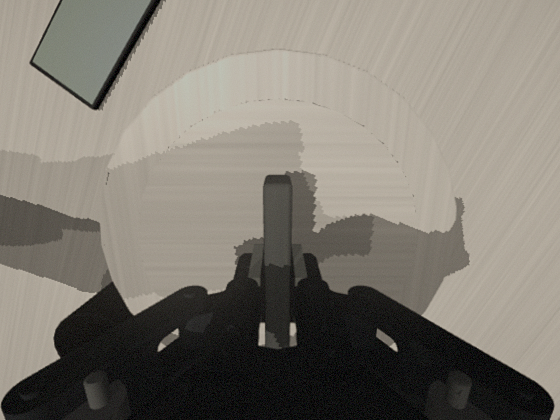

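View pics/s12.png

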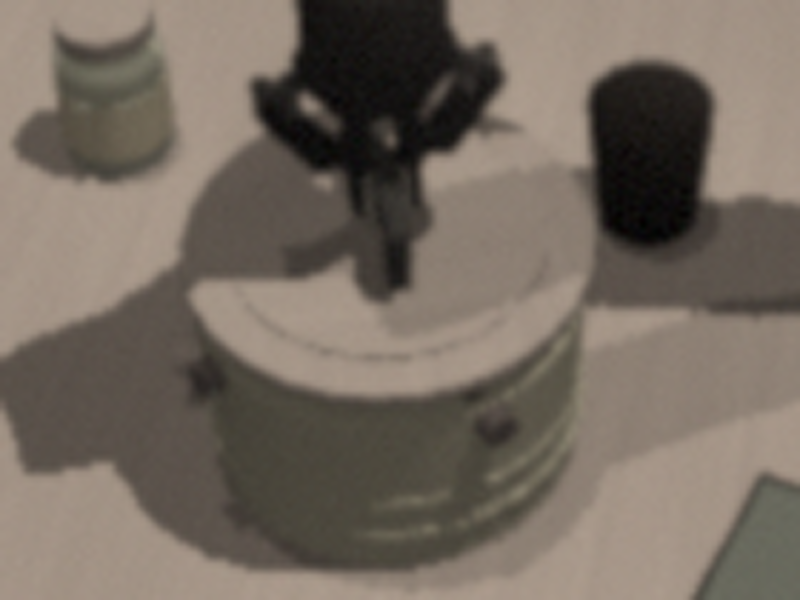

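View pics/c12.png

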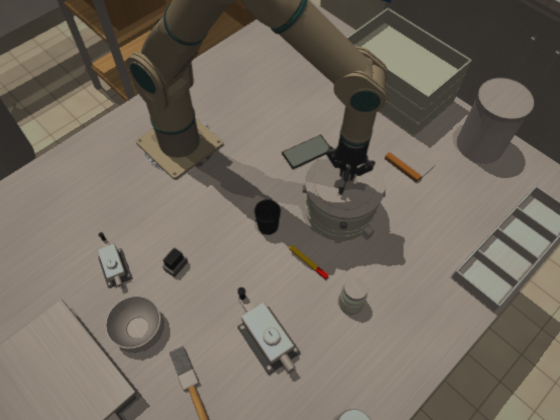

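The lid is level and about 20 mm up, with the bar end still at (277,176), so it hasn't slipped. Its weight, about 7 N, is on the gripper. The slide and bystanders are where they were. I'll raise it 2 mm more so the 19 mm plug clears the rim, and hold.

{"name": "send_rows", "arguments": {
  "commands": [
    [0,0,0,-1,0],
    [0,0,0,-2,0],
    [0,0,0,-2,0],
    [0,0,0,-2,0],
    [0,0,0,-2,0]
  ]
}}

```text
clock: 13.15
eef_pos: [531.3, 188.0, 189.4]
tool_rot: [-3.136, 0.004, 0.399]
force: [0.2, 0.5, -8.0]
width: 10.7
```

{"name": "send_rows", "arguments": {
  "commands": [
    [0,0,0,0,0],
    [0,0,0,0,0],
    [0,0,0,0,0],
    [0,0,0,0,0],
    [0,0,0,0,0]
  ]
}}

```text
clock: 13.65
eef_pos: [531.3, 187.9, 189.4]
tool_rot: [-3.136, 0.004, 0.399]
force: [-0.1, 0.2, -7.5]
width: 11.2
```

```bash
python3 - <<'E'
from cell import ctrl
from h import *
go(ctrl,(531.8,188.4,187.2),22.8)
a=cv2.imread('pics/w12.png');b=ctrl.get_image('wrist')[:,:,::-1]
x=cv2.absdiff(a[170:260,262:295],b[170:260,262:295]).mean();print('bar diff',x)
go(ctrl,(531.8,188.4,187.2),22.8)
print(ctrl.finish_job())
E
```

```text
t 13.65 pos [531.3 187.9 189.4] rpy [-179.7    0.2   22.9] w 11.2 F [-0.1  0.2 -7.5] -> delta [ 0.6 -0.2  2.2] roll 0.07180111036981884
bar diff 3.102581369248036
t 13.7 pos [531.3 187.9 189.4] rpy [-179.7    0.2   22.9] w 10.9 F [ 0.2  0.2 -6.8] -> delta [ 0.7 -0.2  2.2] roll 0.07369199732909237
the job is handed in; nothing more can be done
None
```

I handed the job in at 13.7 s with the gripper still carrying the lid about 22 mm over the tub; `finish_job()` gives no verdict.

- **Slide:** I gripped the larger bleed unit's knob and pulled it out about 39.4 mm, held it there for over 1 s and let go. The wrist picture then showed the knob home, about 1 px from its predicted spot. I never saw the black mark line clearly at the mouth, so the 39.4 mm comes from the arm's travel.
- **Lid:** I took it by the middle of its handle and lifted it straight up in steps of 1–2 mm.
- **Last checks:** The tool was tilted about 0.3° and the arm was still. The gripper was carrying about 7 N, which is roughly the lid's weight. The bar had not visibly slipped in the jaws. In the scene and side pictures the other things on the table had not moved.
- **Not measured:** The 22 mm gap comes from the gripper's rise with no slip seen; I had no direct reading of the gap or of contact with the tub.

No check failed or disagreed.

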